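# Uncap a sample cell and hold it in the photometer's light path

### The job

Take the loose cap off the tall sample cell and seat it in the cap holder, plug down in the hole and lying flat. Then take the tall cell by its two frosted, ribbed faces only (never put a finger on the clear windows), lift it out of its stand and hold it upright in the photometer's light path, midway between lamp and detector, with its clear windows square to the beam and the point a little below half height that light should pass (30 mm above the cell's bottom) on the beam. Do not touch the photometer with the cell, leave the short cell alone, and finish while still holding the cell still in the beam: do not put it down or let it go.

Things in the scene. Friction and masses are not known exactly. Their poses are not given: they have to be found in the camera images.
- cell: tall open-topped see-through cell, loose, 0.12 kg: 30 (x) x 24 (y) x 85 mm (z up). Its wider faces (+y and -y, 24 mm apart) are frosted with fine level ribs: grip these, best 45 to 85 mm above the bottom. Faces +x and -x are the clear windows. Origin: centre of the underside, 6 mm above the table at the start; stands 16 mm deep in its stand with 1.5 mm play all round
- cell_window_front: clear window pane of the tall cell at its -x face (3 x 17 x 80 mm, flush between the frosted walls); fixed to the cell; origin at the bottom of the pane's middle plane (13.5 mm from the cell's axis). Fingers must not touch it
- cell_window_back: the same clear pane at the cell's +x face
- sample (a point): point on the tall cell's axis 30 mm above its bottom, with the cell's axes, where the light should pass
- cap: black round ribbed cap, loose, 0.03 kg, on the mouth of the tall cell: disc 38 mm across, 16 mm high, overhanging the cell, with a plug 13 mm across and 9 mm long beneath that hangs loosely in the cell (2 mm play or more). Origin: centre of the disc's underside (91 mm above the table at the start); z up
- cap_holder: fixed aluminium block 56 x 56 x 24 mm with foot strips (78 mm overall along its x, 4 mm high) and one round hole in its top, 21 mm across and 16 mm deep. Origin: centre of its underside, on the table
- holder_mouth (a point): centre of the hole's mouth in the cap holder's top, 24 mm above the table; a seated cap's origin lies here
- stand_tall: fixed grey plastic stand 60 x 60 x 22 mm in which the tall cell stands. Origin: centre of its underside; same axes as the cell
- stand_short: an identical fixed stand, in which the short cell stands
- blank_cell: the short cell, loose, same footprint as the tall one but only 60 mm high and without cap; bystander, to be left alone. Origin: centre of its underside
- photometer: fixed photometer: base plate 210 x 64 mm, 16 mm high, with a finned round lamp at its +x end and a box-shaped detector at its -x end facing each other along its x axis; 90 mm free gap between their noses; their housings reach up to 101 mm above the table and out to 105 mm from the middle. Origin: centre of the underside
- beam (a point): middle of the light path, halfway between lamp and detector, 80 mm above the table; the beam runs level along this frame's x axis (the photometer's x)
- magnifier_lamp: fixed magnifier lamp, an obstacle: its ring-shaped head, 220 mm across, hangs over the table behind the stands. Origin: the lamp's foot frame; in world axes the head spans, from this origin, 265 mm toward the robot (x -0.265) to its arm, from y -0.145 to +0.145, and 130 to 285 mm above the table. Keep gripper and cell in front of it (world x below 0.47) when crossing
Not all that is in view belongs to the job. Leave any orange or purple look-alike of the cap alone.

How it is judged:
On the way, in this order (a step that is already met when the one before it is completed fails the run):
1. the cap is seated in the holder and let go (horizontal distance between cap and holder_mouth below 0.006 m and z of cap in the frame of holder_mouth between -0.003 and 0.003 m and angle between cap's own z axis and vertical below 0.1 rad and contact force between cap and the fingers below 0.05 N), for 0.2 s.
2. the uncapped cell is lifted out of its stand in the gripper (height (world z) of cell above 0.04 m and contact force between cell and the fingers above 2 N), for 0.2 s.
At the end, for the whole second after the job is handed in: Cap flat in the holder, released (6 mm, 0.1 rad). Tall cell held still by its frosted faces, touching nothing else, upright (0.12 rad), square to the beam (0.15 rad), its 30 mm point on the beam within 6 mm sideways, 8 mm in height, 15 mm along it. Short cell not moved 10 mm (all of step 1 and linear speed of each of cap, cell below 0.02 m/s and x of sample in the frame of beam between -0.015 and 0.015 m and y of sample in the frame of beam between -0.006 and 0.006 m and z of sample in the frame of beam between -0.008 and 0.008 m and angle between cell's own z axis and vertical below 0.12 rad and angle between the x axis of cell and the x axis of photometer, either way round below 0.15 rad and contact force between cell and the fingers above 2 N and contact force between cell and photometer below 0.05 N and contact force between cell and stand_tall below 0.05 N and contact force between cell and stand_short below 0.05 N and contact force between cell and cap_holder below 0.05 N and distance of blank_cell from where it was at the start of the episode below 0.01 m and contact force between each of cell_window_front, cell_window_back and the fingers below 0.3 N); the arm keeps its last pose, push and grip.
It fails at once if a finger touches a clear window of the tall cell (contact force between any of cell_window_front, cell_window_back and the fingers above 0.3 N).
It fails at once if the cell knocks against the photometer (contact force between cell and photometer above 1 N).
It fails at once if the short cell is disturbed (distance of blank_cell from where it was at the start of the episode above 0.01 m).
It also fails if it takes over 72 s, if anything falls off the work surface, if the arm or the gripper's body presses on something with over 40 N, if the wrist force passes 120 N, or if a joint passes its speed limit or range.

### The arm

A 6-joint arm with a two-finger parallel gripper is mounted at the origin on a cart in front of the work surface, level with it; the furniture and walls round the work are solid. World frame = base frame: x ahead of the robot, y to its left, z up, the work surface at z = 0. Lengths are in m, angles in rad, forces in N, time in s.
With the tool pointing down it reaches from about 0.35 to 0.85 m from the base axis. Payload 8.1 kg.
Tool frame: the origin (TCP) lies between the finger pads; the fingertips stand 14 mm ahead of it and the grasp point (between the pads) lies 5 mm behind it (robot.tcp_to_tips is the z of the fingertips in the tool frame, in m); z points along the fingers, y is the line along which they close (so a half turn about z gives the same grasp; the last joint's range is limited). The gripper opens to 93 mm and grips with 3 to 60 N. Pads are 15 mm wide; open, the fingers measure 128 mm over their backs; the gripper's body (75 mm by 188 mm) begins 65 mm behind the grasp point.
Start: joints at [-1.219, 0.13, 1.488, -0, 1.523, -0.085], TCP at [0.254, -0.544, 0.233] pointing down, gripper open.
Joint ranges: [-2.96, 2.96], [-0.89, 2.26], [0.02, 2.5], [-1.34, 4.48], [0, 2.73], [-2.66, 2.66]. Speed limits (rad/s): [2.39, 2.39, 2.79, 3.14, 3.14, 3.14].

### API

Orientations are given as a rotation vector (axis times angle).
In Python, from plant import sensors, read_camera, robot gives the robot as it stands.
- The arm moves only by the tool shift_gripper, called in YAML: its name, and indented under it one key for each argument. Schema: {"type":"object","properties":{"plan":{"type":"object","properties":{"segments":{"type":"array","items":{"type":"array","items":{"type":"number"},"minItems":5,"maxItems":5},"minItems":1,"maxItems":20}},"additionalProperties":false,"required":["segments"]},"squeeze":{"type":"number"},"only":{"type":"string"},"quiet":{"type":"boolean"},"lines":{"type":"string"}},"required":["plan"],"additionalProperties":false}. plan is an object whose key "segments" holds a list of rows, 1 to 20 of them, each of 5 numbers: the finger opening in m, then dx, dy, dz in m, then a turn about the tool's z in rad; each row shifts and turns the commanded pose from where the row before left it, along the tool's axes as they then stand; what a row does not reach is not made up. A row lasts 1/10 s, in which the tool goes at most 0.05 m and 0.15 rad, less where a joint would pass 70% of its speed; a pose out of reach is approached as far as the arm can. The fingers move at their own pace and stop on an object; squeeze is the grip in N (left out, the last holds). Time passes only in rows, so rows that do not move let the fingers close. The tool returns the time, the measured TCP pose, the force, the opening and the grip force at its end. only (a regular expression) keeps the lines of the reply that match it, lines (a string "A,B") keeps lines A to B, and quiet returns only ok. Input that does not fit is refused with a message, and nothing moves.
- sensors.read_state(): the state, without advancing time (a new reading comes with each control period).
- read_camera(name): name is "scene" or "top" or "wrist"; returns a dict with "image" (400x640x3 uint8, red, green, blue), "depth" (400x640 float32, m along the optical axis (not along the pixel's ray), 0 where there is no reading), "fx", "fy", "cx", "cy" (pixels), "R" (3x3) and "t" (3): a world point X has camera coordinates R X + t. Camera axes: x right, y down, z forward; pixel columns grow to the right and rows downward; lengths in m; the calibration is good to about 2 mm. A picture is of the moment at which its call begins.
- robot.close_job(): hands the job in; it is judged then, once.
The state is a dict: "t": time; "q": joint angles; "dq": joint speeds; "joint_torque": joint torques, N m; "tool_pos": TCP position; "orientation": TCP orientation; "force": force on the tool from outside, world axes, zero at the start; "wrist_torque": the same for the moment, N m; "opening": finger opening in m; "gripper_force": force on a finger pad.
Only numpy, scipy, OpenCV 4.12 (cv2) and the standard library are available. Lean on these libraries where they do the work, as an engineer would, in place of code of your own. Each camera call takes 0.05 s, during which the arm holds its last target. There are 200 camera calls.

## Working session

There is one attempt and no reset: what is moved stays moved. The work goes in short steps, Python scripts to look and compute and a tool call to move; the robot and the scene stay as the last step left them, time stands still between calls to the robot, and variables do not carry over. Pictures are saved under pics/ and viewed, at most 12 in all, crops included, and the job is handed in when it is done.

```bash
mkdir -p pics; ls; cat > h.py <<'E'
import numpy as np, cv2
from plant import sensors, read_camera, robot
def snap(n,f):
    c=read_camera(n); np.savez('/tmp/'+f+'.npz',**{k:c[k] for k in c}); cv2.imwrite('pics/'+f+'.png',c['image'][:,:,::-1]); return c
def load(f): return np.load('/tmp/'+f+'.npz')
def world(c,u,v,z=None,d=None):
    r=np.array([(u-c['cx'])/c['fx'],(v-c['cy'])/c['fy'],1.0]); R=c['R'];t=c['t']
    o=-R.T@t; w=R.T@r
    if z is not None: return o+w*(z-o[2])/w[2]
    if d is None: d=c['depth'][int(round(v)),int(round(u))]
    return o+w*d
E
python3 - <<'E'
from h import *
a=snap('scene','scene0');b=snap('top','top0')
for c in(a,b): print(-c['R'].T@c['t'],c['fx'],c['R'][2])
print(sensors.read_state())
E
```

```text
pics
[0.10722779 0.87211218 0.60576024] 398.15983186201595 [ 0.46140912 -0.74141936 -0.48723604]
[0.32296208 0.07247441 1.45962496] 480.50053589745113 [ 0.19811276 -0.01440375 -0.9800734 ]
{'t': 0.1, 'q': array([-1.21936436e+00,  1.31063515e-01,  1.48914489e+00,  9.58697156e-06,
        1.52302968e+00, -8.53935411e-02]), 'dq': array([-0.00168087, -0.0024017 , -0.00150535, -0.00135128,  0.00065158,
        0.00156395]), 'joint_torque': array([ 8.32001951e-04, -5.61341321e+01, -4.93095195e+01,  7.70145538e-02,
        2.91218469e-02, -4.28016688e-05]), 'tool_pos': array([ 0.25369734, -0.54318688,  0.23171956]), 'orientation': array([-3.06536334e+00, -6.80367046e-01,  3.27716007e-04]), 'force': array([-0.35564108,  0.41468576,  0.77214446]), 'wrist_torque': array([ 0.00509263,  0.03192899, -0.02671382]), 'gripper_force': 0.0, 'opening': 0.09318480946343444}
```

View pics/scene0.png

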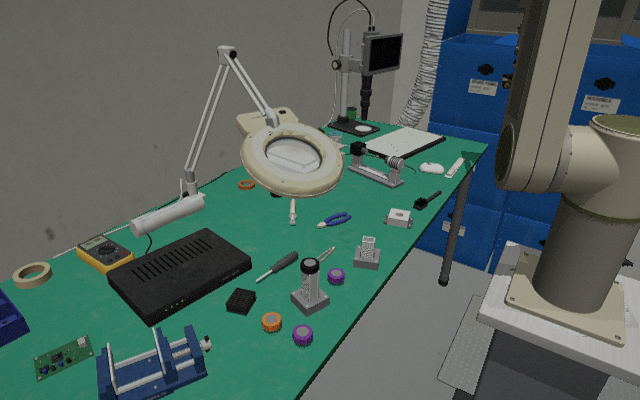

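View pics/top0.png

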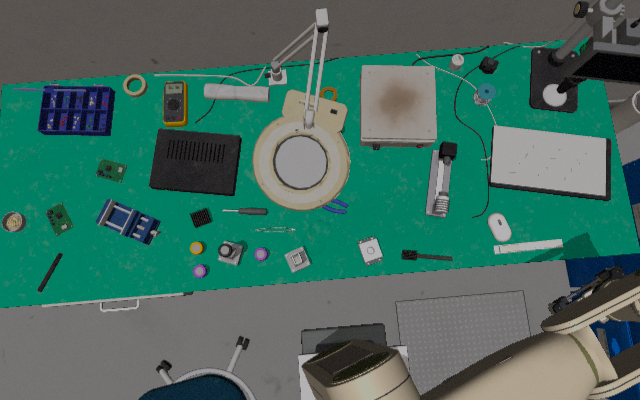

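Scene: the capped tall cell is at (311,265) and the short cell at (367,250). The cap holder is at (400,217) and the photometer at (376,168). In the top view these are at (230,250), (297,260), (370,250) and (440,180).

Cap candidates in the top view: black on the tall cell (228,249), orange (196,248), purple (199,271), purple (261,254), and a black square heat sink (201,217). I choose the black one on the cell.

```bash
python3 - <<'E'
from h import *
c=load('top0');im=c['image'][:,:,::-1]
def z(x,y,w,h,s): return cv2.resize(im[y:y+h,x:x+w],None,fx=s,fy=s,interpolation=cv2.INTER_CUBIC)
out=np.zeros((600,800,3),np.uint8)
A=z(205,230,112,50,5);B=z(345,225,50,50,6);C=z(415,135,50,90,3.8)
C=z(415,135,52,90,3.8)
out[:A.shape[0],:A.shape[1]]=A; out[250:550,:300]=B; out[250:592,320:320+C.shape[1]]=C[:342]
cv2.imwrite('pics/crop1.png',out); print(C.shape)
for n,u,v,h in [('cap',228,249,.107),('holder',370,250,.024),('phot',441,180,.016),('short',297,260,.066)]:
    print(n,world(c,u,v),world(c,u,v,z=h))
E
```

```text
(342, 198, 3)
cap [0.46026914 0.32444187 0.10745811] [0.46031566 0.32452723 0.107     ]
holder [ 0.43186105 -0.08363496  0.00226643] [ 0.43023704 -0.0813069   0.024     ]
phot [ 0.62660101 -0.32291372  0.01461132] [ 0.6263092  -0.32253374  0.016     ]
short [0.42001027 0.13813802 0.00920986] [0.41621041 0.135567   0.066     ]
```

View pics/crop1.png

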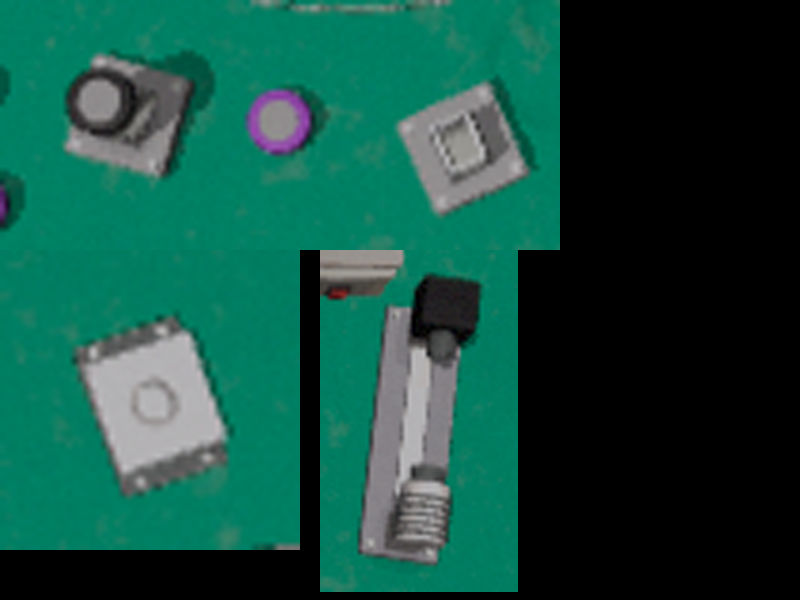

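The close crop shows the black cap at top-view pixel ≈(225.2,250.4). The hole is at ≈(370.8,250.2). The photometer has its detector at the far end and its lamp at the near end.

```bash
python3 - <<'E'
from h import *
c=load('top0')
P=lambda x,y,s,ox,oy,z: world(c,(x+.5)/s+ox-.5,(y+.5)/s+oy-.5,z=z)
print('cap',P(101,102,5,205,230,.107))
S=[P(x,y,5,205,230,.022) for x,y in[(100,55),(190,85),(162,177),(66,148)]]
print('stand',np.mean(S,0)); 
for i in range(4):
  d=S[(i+1)%4]-S[i]; print(np.linalg.norm(d),np.degrees(np.arctan2(d[1],d[0])))
print('hole',P(155,151,6,345,225,.024))
Q=[P(x-320,y-250,3.8,415,135,.016) for x,y in[(388,308),(362,550),(437,562)]]
print('phot',(Q[0]+Q[2])/2,Q); d=Q[1]-Q[0];print(np.linalg.norm(d),np.degrees(np.arctan2(d[1],d[0])));d=Q[2]-Q[1];print(np.linalg.norm(d),np.degrees(np.arctan2(d[1],d[0])))
for nm,u,v in [('detector top',(447-320)/3.8+415,(308-250)/3.8+135),('lamp',(425-320)/3.8+415,(510-250)/3.8+135)]: print(nm,world(c,u,v))
# scene crop for cell
s=load('scene0');im=s['image'][:,:,::-1]
cv2.imwrite('pics/crop2.png',cv2.resize(im[225:325,270:400],None,fx=6,fy=6,interpolation=cv2.INTER_CUBIC))
E
```

```text
cap [0.45827298 0.33360954 0.107     ]
stand [0.4570012  0.33345786 0.022     ]
0.05738385061280943 -113.03292262951815
0.056433311767554166 159.92746396480973
0.060152998545134305 68.69326332418187
0.05817024973794425 -22.86284156442811
hole [ 0.43087079 -0.08262013  0.024     ]
phot [ 0.61795195 -0.31484484  0.016     ] [array([ 0.72423294, -0.30906462,  0.016     ]), array([ 0.52633604, -0.26221647,  0.016     ]), array([ 0.51167096, -0.32062505,  0.016     ])]
0.20336650096819947 166.68154553665963
0.060221486875574895 -104.09433729941028
detector top [ 0.6964879  -0.3339672   0.09756685]
lamp [ 0.54055453 -0.29640316  0.09480908]
```

View pics/crop2.png

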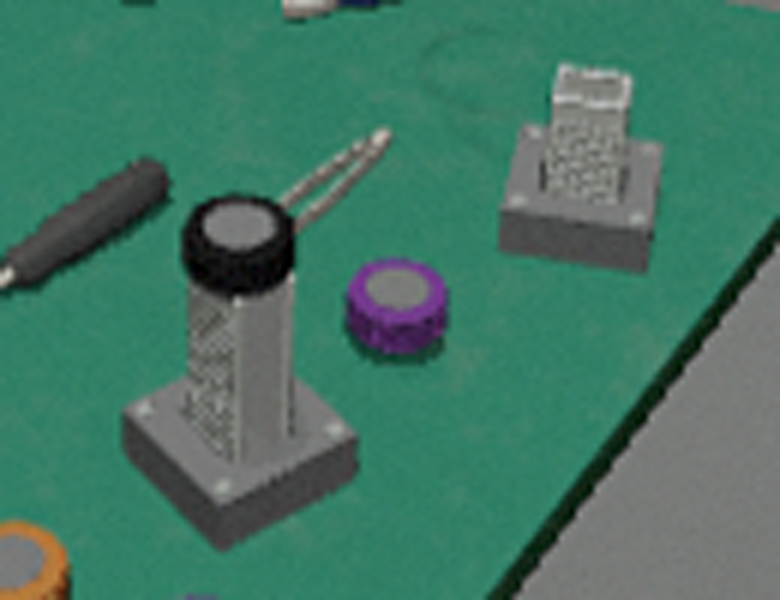

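The cell's left face in the scene picture (crop (215,380)) is speckled and frosted, and the right face (268,380) is clear. So the grip axis is at about 68° in world yaw. I'll add a move helper, then look at the photometer, holder and stand with the wrist camera on the way.

```bash
cat >> h.py <<'E'
from scipy.spatial.transform import Rotation as Ro
def plan(p,yaw=None):
    "tool turn, then tool-frame displacement to world p with tool y at yaw deg (mod 180)"
    s=sensors.read_state(); R=Ro.from_rotvec(s['orientation']).as_matrix()
    y=np.degrees(np.arctan2(R[1,1],R[0,1])); dth=0
    if yaw is not None:
        d=(yaw-y+90)%180-90; dth=-np.radians(d)
    R2=R@Ro.from_rotvec([0,0,dth]).as_matrix()
    print('tooly',round(y,1),'zaxis',R[:,2].round(3),'q6',s['q'][5].round(2),'turn',round(dth,3),'d',(R2.T@(np.array(p)-s['tool_pos'])).round(4),'tcp',s['tool_pos'].round(4))
E
python3 - <<'E'
from h import *
plan([.55,-.30,.33],76.7); plan([.55,-.30,.33])
E
```

```text
tooly -65.0 zaxis [-0.001  0.002 -1.   ] q6 -0.09 turn 0.669 d [ 0.2323 -0.305  -0.0981] tcp [ 0.2537 -0.5432  0.2317]
tooly -65.0 zaxis [-0.001  0.002 -1.   ] q6 -0.09 turn 0 d [ 0.3714 -0.0952 -0.0981] tcp [ 0.2537 -0.5432  0.2317]
```

shift_gripper:
  plan: {"segments":[[0.06,0,0,-0.02,0.134],[0.06,0,0,-0.02,0.134],[0.06,0,0,-0.02,0.134],[0.06,0,0,-0.02,0.134],[0.06,0,0,-0.018,0.133],[0.06,0.029,-0.038,0,0],[0.06,0.029,-0.038,0,0],[0.06,0.029,-0.038,0,0],[0.06,0.029,-0.038,0,0],[0.06,0.029,-0.038,0,0],[0.06,0.029,-0.038,0,0],[0.06,0.029,-0.038,0,0],[0.06,0.029,-0.038,0,0],[0.06,0,0,0,0],[0.06,0,0,0,0]]}

```text
t: 1.6
tool_pos: [0.5501, -0.3, 0.3297]
orientation: [-3.12, 0.36, 0.002]
force: [-0.4, 0.9, -0.0]
opening: 0.0601
gripper_force: 0.0
```

```bash
python3 - <<'E'
from h import *
c=snap('wrist','w_phot'); print(-c['R'].T@c['t'],c['R'],c['fx'])
plan([.43,-.1,.3],76.7)
def proj(p): x=c['R']@np.array(p)+c['t']; return x[:2]/x[2]*c['fx']+[c['cx'],c['cy']]
print(proj([.618,-.315,.016]))
E
```

```text
[ 0.63103744 -0.31968923  0.48125413] [[-2.27183413e-01 -9.73851739e-01 -6.98081212e-04]
 [-9.29349922e-01  2.16587552e-01  2.98995910e-01]
 [-2.91026491e-01  6.85756731e-02 -9.54254137e-01]] 298.1573423990101
tooly -103.3 zaxis [-0.001  0.    -1.   ] q6 1.22 turn 0.001 d [-0.1624 -0.1682  0.0302] tcp [ 0.5494 -0.3011  0.33  ]
[315.00241896 112.91912763]
```

View pics/w_phot.png

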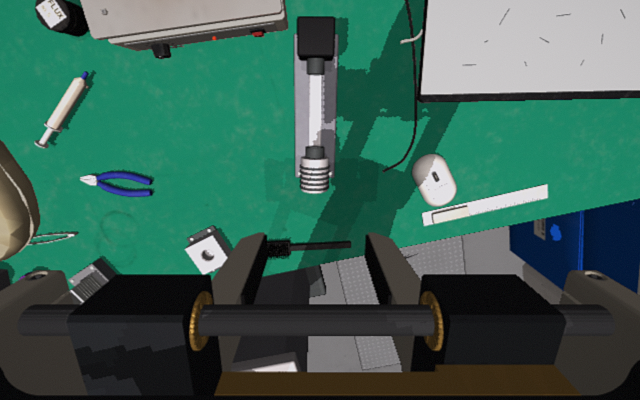

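The wrist view shows the photometer upright in the image: plate x from 295 to 337, detector at (316,38), lamp at (314,175). The cap holder's hole is at (207,252). I'll measure the photometer from depth.

```bash
cat >> h.py <<'E'
def cloud(c):
    v,u=np.mgrid[0:400,0:640]; d=c['depth']; X=np.stack([(u-c['cx'])/c['fx']*d,(v-c['cy'])/c['fy']*d,d],-1)
    P=(X-c['t'])@c['R']; P[d==0]=9; return P
def rect(P,lo,hi,cen,r):
    m=(P[...,2]>lo)&(P[...,2]<hi)&(np.hypot(P[...,0]-cen[0],P[...,1]-cen[1])<r)
    q=P[m]; (a,b,t)=cv2.minAreaRect((q[:,:2]*1000).astype(np.float32)); print(m.sum(),'z',np.median(q[:,2]).round(4),'c',np.round(a,1),'size',np.round(b,1),'ang',round(t,1)); return q
E
python3 - <<'E'
from h import *
c=load('w_phot');P=cloud(c)
C=(.618,-.315)
rect(P,.011,.021,C,.12);rect(P,.011,.2,C,.12)
for lo,hi in[(.07,.09),(.09,.11)]: 
  rect(P,lo,hi,(.69,-.335),.05); rect(P,lo,hi,(.54,-.296),.05)
q=rect(P,.019,.029,(.431,-.083),.05)
E
```

```text
2993 z 0.0122 c [ 621.5 -315.2] size [ 63.2 206.4] ang 76.2
6096 z 0.0788 c [ 624.6 -313. ] size [ 73.2 214.8] ang 78.0
285 z 0.0877 c [ 674.3 -328.6] size [42.  19.7] ang 76.8
297 z 0.0871 c [ 549.7 -297.2] size [40.2 60.6] ang 77.2
1597 z 0.0994 c [ 695.  -333.7] size [43.5 58.4] ang 76.4
913 z 0.0964 c [ 549.  -297.6] size [34.7 59.4] ang 74.7
894 z 0.0233 c [432.3 -81.2] size [56.6 57.4] ang 13.5
```

```bash
python3 - <<'E'
from h import *
plan([.372,-.067,.23],67.8)
E
```

```text
tooly -103.3 zaxis [-0.001  0.    -1.   ] q6 1.22 turn 0.156 d [-0.2526 -0.1497  0.1003] tcp [ 0.5494 -0.3011  0.33  ]
```

shift_gripper:
  plan: {"segments":[[0.06,0,0,0,0.078],[0.06,0,0,0,0.078],[0.06,-0.0316,-0.0187,0.0125,0],[0.06,-0.0316,-0.0187,0.0125,0],[0.06,-0.0316,-0.0187,0.0125,0],[0.06,-0.0316,-0.0187,0.0125,0],[0.06,-0.0316,-0.0187,0.0125,0],[0.06,-0.0316,-0.0187,0.0125,0],[0.06,-0.0316,-0.0187,0.0125,0],[0.06,-0.0316,-0.0187,0.0125,0],[0.06,0,0,0,0],[0.06,0,0,0,0]]}

```text
t: 2.85
tool_pos: [0.3717, -0.0677, 0.2307]
orientation: [3.082, -0.607, 0.002]
force: [0.5, 0.1, 0.2]
opening: 0.0604
gripper_force: 0.0
```

```bash
python3 - <<'E'
from h import *
c=snap('wrist','w_hold'); P=cloud(c)
q=rect(P,.017,.032,(.432,-.082),.05)
# hole: points deeper inside block footprint
q=rect(P,.0,.018,(.432,-.082),.014)
h=q; print(h.mean(0))
g=cv2.cvtColor(c['image'],cv2.COLOR_RGB2GRAY); x=c['R']@np.array([.432,-.082,.024])+c['t']; print(x[:2]/x[2]*c['fx']+[c['cx'],c['cy']])
u,v=map(int,x[:2]/x[2]*c['fx']+[c['cx'],c['cy']]); 
cv2.imwrite('pics/hole.png',cv2.resize(c['image'][max(v-50,0):v+50,max(u-60,0):u+60,::-1],None,fx=6,fy=6,interpolation=cv2.INTER_CUBIC)); print(u-60,v-50)
plan([.40,.34,.23],67.8)
E
```

```text
2093 z 0.0235 c [431.9 -81.1] size [56. 56.] ang 13.9
246 z 0.0076 c [431.5 -80.7] size [20.5 19.9] ang 41.9
[ 0.43160005 -0.08051403  0.00795694]
[307.10841144 123.65719158]
247 73
tooly -112.3 zaxis [ 0.002 -0.001 -1.   ] q6 1.64 turn -0.002 d [-0.1287 -0.3883  0.0009] tcp [ 0.3724 -0.0681  0.2313]
```

View pics/hole.png

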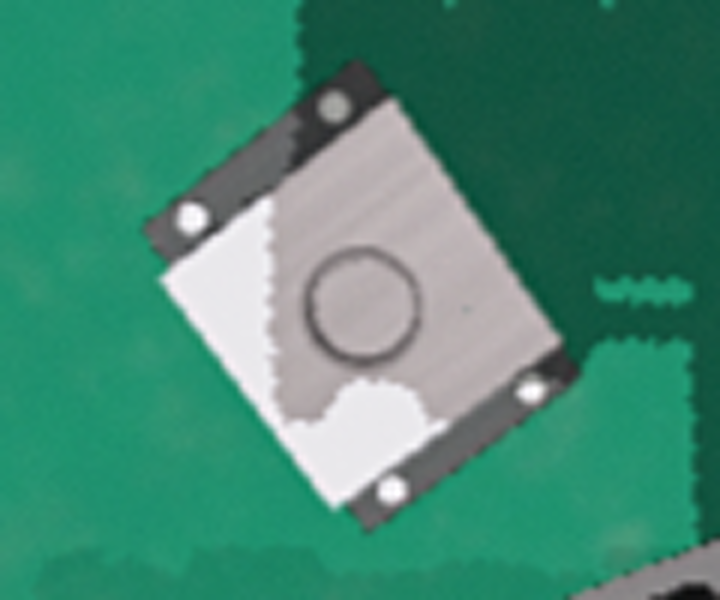

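The hole is at crop (363,305), which matches the depth position (.4318,-.0811). Block size is 56x56, as given. Next I go to the tall cell.

shift_gripper:
  plan: {"segments":[[0.06,-0.0129,-0.0388,0,0],[0.06,-0.0129,-0.0388,0,0],[0.06,-0.0129,-0.0388,0,0],[0.06,-0.0129,-0.0388,0,0],[0.06,-0.0129,-0.0388,0,0],[0.06,-0.0129,-0.0388,0,0],[0.06,-0.0129,-0.0388,0,0],[0.06,-0.0129,-0.0388,0,0],[0.06,-0.0129,-0.0388,0,0],[0.06,-0.0129,-0.0388,0,0],[0.06,0,0,0,0],[0.06,0,0,0,0]]}

```text
t: 4.1
tool_pos: [0.4009, 0.3409, 0.2304]
orientation: [3.082, -0.605, -0.0]
force: [0.2, -0.6, -0.3]
opening: 0.0602
gripper_force: 0.0
```

```bash
python3 - <<'E'
from h import *
c=snap('wrist','w_cap'); P=cloud(c)
print('cap');q=rect(P,.101,.113,(.458,.3335),.04); print(cv2.minEnclosingCircle((q[:,:2]*1000).astype(np.float32)))
print('stand');rect(P,.014,.03,(.457,.3335),.045)
m=(P[...,2]>.12)&(P[...,0]>.45)&(P[...,0]<.9);print('head minx',P[m][:,0].min() if m.any() else None)
t=load('top0');Pt=cloud(t);m=(Pt[...,2]>.12)&(Pt[...,2]<.3)&(np.hypot(Pt[...,0]-.68,Pt[...,1]-.14)<.25);print(Pt[m].min(0),Pt[m].max(0))
plan([.458,.3335,.17],67.8)
E
```

```text
cap
1394 z 0.1066 c [460.8 336.3] size [38.6 37.8] ang 68.0
((460.8804626464844, 336.4837341308594), 19.5142822265625)
stand
1225 z 0.0215 c [460.  336.8] size [60.  60.1] ang 69.8
head minx 0.450002197200133
[ 0.54190305 -0.03319369  0.15908513] [0.85137753 0.23329505 0.29999966]
tooly -112.3 zaxis [-0.    -0.001 -1.   ] q6 2.57 turn -0.002 d [ 0.0555 -0.0154  0.0605] tcp [0.4008 0.3402 0.2305]
```

View pics/w_cap.png

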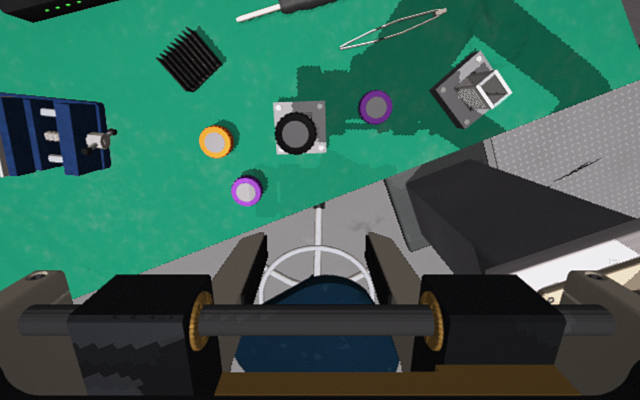

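The wrist view shows the black cap at (296,132) on its stand. The orange cap is at (214,142) and the purple ones at (246,191) and (376,106). The wrist camera puts the cap at (.4608,.3364), which agrees with the stand.

```bash
python3 - <<'E'
from h import *
plan([.460,.336,.108],69)
E
```

```text
tooly -112.3 zaxis [-0.    -0.001 -1.   ] q6 2.57 turn -0.022 d [ 0.0567 -0.0174  0.1225] tcp [0.4008 0.3402 0.2305]
```

shift_gripper:
  plan: {"segments":[[0.065,0,0,0,-0.022],[0.065,0.0284,-0.0087,0.0,0],[0.065,0.0283,-0.0087,0.0,0],[0.065,0,0,0.03,0],[0.065,0,0,0.03,0],[0.065,0,0,0.03,0],[0.065,0,0,0.0325,0],[0.065,0,0,0,0],[0.065,0,0,0,0],[0.034,0,0,0,0],[0.034,0,0,0,0],[0.034,0,0,0,0],[0.034,0,0,0,0],[0.034,0,0,0,0],[0.034,0,0,0,0]]}
  squeeze: 10

```text
t: 5.65
tool_pos: [0.4594, 0.3373, 0.1091]
orientation: [-3.088, 0.572, -0.002]
force: [-0.7, -0.5, 6.0]
opening: 0.0377
gripper_force: 10.0
```

shift_gripper:
  plan: {"segments":[[0.034,0,0,-0.01,0],[0.034,0,0,-0.02,0],[0.034,0,0,-0.03,0],[0.034,0,0,-0.03,0],[0.034,0,0,0,0],[0.034,0,0,0,0]]}
  squeeze: 10

```text
t: 6.25
tool_pos: [0.4592, 0.3371, 0.1991]
orientation: [-3.088, 0.572, -0.002]
force: [0.0, -0.6, -1.1]
opening: 0.0379
gripper_force: 10.0
```

```bash
python3 - <<'E'
from h import *
c=snap('wrist','w_lift'); 
cv2.imwrite('pics/w_lift_c.png',c['image'][:,:,::-1])
P=cloud(c)
q=rect(P,.07,.10,(.460,.3365),.035)
q=rect(P,.014,.03,(.460,.3365),.045)
plan([.4318,-.0811,.199])
E
```

```text
620 z 0.0896 c [460.2 336.8] size [23.8 30.3] ang 69.2
1877 z 0.0215 c [460.1 336.7] size [60.  60.3] ang 69.9
tooly -111.0 zaxis [-0.001 -0.    -1.   ] q6 2.48 turn 0 d [ 0.1246  0.3997 -0.0012] tcp [0.4585 0.3367 0.1976]
```

View pics/w_lift_c.png

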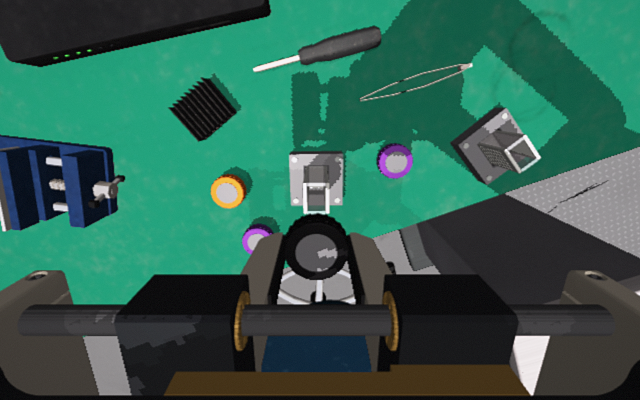

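The cap is clean in the fingers at (317,247), and the uncapped cell stands upright at (316,195). Its depth footprint is 23.8x30.3 mm with the short side at 69°, so the frosted axis is confirmed. Now to the holder.

shift_gripper:
  plan: {"segments":[[0.034,0.0123,0.04,0,0],[0.034,0.0123,0.04,0,0],[0.034,0.0123,0.04,0,0],[0.034,0.0123,0.04,0,0],[0.034,0.0123,0.04,0,0],[0.034,0.0123,0.04,0,0],[0.034,0.0123,0.04,0,0],[0.034,0.0123,0.04,0,0],[0.034,0.0123,0.04,0,0],[0.034,0.0123,0.04,0,0],[0.034,0,0,0.03,0],[0.034,0,0,0.03,0],[0.034,0,0,0.03,0],[0.034,0,0,0.02,0],[0.034,0,0,0.02,0],[0.034,0,0,0,0],[0.034,0,0,0,0]]}

```text
t: 8.0
tool_pos: [0.4293, -0.0803, 0.0672]
orientation: [-3.089, 0.572, 0.005]
force: [-0.1, -0.3, -0.7]
opening: 0.0376
gripper_force: 10.0
```

```bash
python3 - <<'E'
from h import *
plan([.4302,-.0805,.0435])
c=snap('wrist','w_pre'); P=cloud(c)
z=sensors.read_state()['tool_pos'][2]
q=rect(P,z-.012,z+.006,(.4318,-.081),.024)
E
```

```text
tooly -111.0 zaxis [-0.003  0.001 -1.   ] q6 1.63 turn 0 d [ 0.001  -0.0001  0.0237] tcp [ 0.4293 -0.0803  0.0672]
3667 z 0.0646 c [431.4 -82. ] size [38.  43.8] ang 12.4
```

shift_gripper:
  plan: {"segments":[[0.034,0.001,0,0.006,0],[0.034,0,0,0.006,0],[0.034,0,0,0.005,0],[0.034,0,0,0.005,0],[0.034,0,0,0.002,0],[0.034,0,0,0.001,0],[0.034,0,0,0,0],[0.034,0,0,0,0]]}

```text
t: 8.85
tool_pos: [0.4315, -0.0811, 0.0433]
orientation: [-3.089, 0.572, -0.0]
force: [0.1, -0.1, -0.8]
opening: 0.0376
gripper_force: 10.0
```

shift_gripper:
  plan: {"segments":[[0.034,0,0,0.001,0],[0.034,0,0,0,0],[0.06,0,0,0,0],[0.06,0,0,0,0],[0.06,0,0,0,0],[0.06,0,0,0,0],[0.06,0,0,-0.02,0],[0.06,0,0,-0.03,0],[0.06,0,0,-0.04,0],[0.06,0,0,-0.04,0],[0.06,-0.04,0,-0.03,0],[0.06,-0.03,0,0,0],[0.06,0,0,0,0]]}

```text
t: 10.15
tool_pos: [0.3648, -0.0553, 0.2033]
orientation: [3.089, -0.571, 0.004]
force: [0.4, 0.1, 0.3]
opening: 0.0598
gripper_force: 0.0
```

```bash
python3 - <<'E'
from h import *
c=snap('wrist','w_seat'); P=cloud(c)
q=rect(P,.034,.05,(.4318,-.081),.04); A=np.c_[q[:,:2],np.ones(len(q))]; print(np.linalg.lstsq(A,q[:,2],rcond=None)[0])
rect(P,.018,.03,(.4318,-.081),.045)
cv2.imwrite('pics/seat.png',c['image'][:,:,::-1])
plan([.4595,.3368,.21])
E
```

```text
1110 z 0.0396 c [433.  -81.7] size [37.9 37.8] ang 57.1
[-0.00367673  0.00030507  0.04118073]
1700 z 0.0235 c [431.9 -81.1] size [56.1 56.2] ang 13.8
tooly -111.0 zaxis [ 0.002 -0.001 -1.   ] q6 1.65 turn 0 d [-0.0529 -0.4001 -0.0073] tcp [ 0.3658 -0.0558  0.2028]
```

View pics/seat.png

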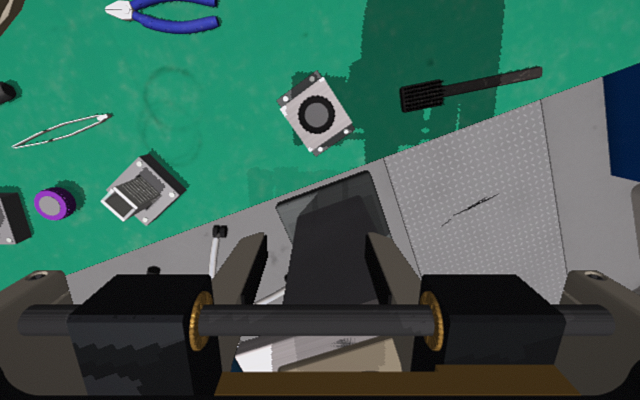

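The cap is seated flat at (317,116): its top is at 39.6 mm, it is level, and it is 1 mm off centre. Now I return to the tall cell.

shift_gripper:
  plan: {"segments":[[0.06,-0.0053,-0.04,0,0],[0.06,-0.0053,-0.04,0,0],[0.06,-0.0053,-0.04,0,0],[0.06,-0.0053,-0.04,0,0],[0.06,-0.0053,-0.04,0,0],[0.06,-0.0053,-0.04,0,0],[0.06,-0.0053,-0.04,0,0],[0.06,-0.0053,-0.04,0,0],[0.06,-0.0053,-0.04,0,0],[0.06,-0.0053,-0.04,0,0],[0.06,0,0,0,-0.007],[0.06,0,0,0,0]]}

```text
t: 11.4
tool_pos: [0.4597, 0.337, 0.2004]
orientation: [3.09, -0.558, -0.003]
force: [0.7, -0.4, -0.3]
opening: 0.0597
gripper_force: 0.0
```

```bash
python3 - <<'E'
from h import *
plan([.4600,.3368,.069],69.6)
E
```

```text
tooly -110.5 zaxis [-0.002 -0.002 -1.   ] q6 2.47 turn -0.001 d [ 0.0005 -0.0002  0.1314] tcp [0.4597 0.337  0.2004]
```

shift_gripper:
  plan: {"segments":[[0.06,0,0,0.03,0],[0.06,0,0,0.03,0],[0.06,0,0,0.03,0],[0.06,0,0,0.02,0],[0.06,0,0,0.0214,0],[0.06,0,0,0,0],[0.02,0,0,0,0],[0.02,0,0,0,0],[0.02,0,0,0,0],[0.02,0,0,0,0],[0.02,0,0,0,0],[0.02,0,0,0,0],[0.02,0,0,0,0]]}
  squeeze: 20

```text
t: 12.7
tool_pos: [0.4602, 0.3367, 0.0714]
orientation: [-3.09, 0.561, -0.001]
force: [-0.5, -0.5, 5.0]
opening: 0.024
gripper_force: 20.0
```

shift_gripper:
  plan: {"segments":[[0.02,0,0,-0.01,0],[0.02,0,0,-0.02,0],[0.02,0,0,-0.03,0],[0.02,0,0,-0.04,0],[0.02,0,0,-0.03,0],[0.02,0,0,0,0],[0.02,0,0,0,0],[0.02,0,0,0,0]]}

```text
t: 13.5
tool_pos: [0.4589, 0.336, 0.1991]
orientation: [3.089, -0.561, -0.003]
force: [0.0, -0.7, -1.4]
opening: 0.0234
gripper_force: 20.0
```

```bash
python3 - <<'E'
from h import *
plan([.40,-.20,.20],76.2)
plan([.40,-.20,.20])
c=snap('wrist','w_held'); P=cloud(c); s=sensors.read_state()['tool_pos']
m=(np.hypot(P[...,0]-s[0],P[...,1]-s[1])<.022)&(P[...,2]>s[2]-.08)&(P[...,2]<s[2]+.04); print(s[2],np.percentile(P[m][:,2],[1,50,90,95,99]))
E
```

```text
tooly -110.6 zaxis [-0.002 -0.001 -1.   ] q6 2.47 turn -0.118 d [ 0.0706  0.5346 -0.    ] tcp [0.4589 0.336  0.1991]
tooly -110.6 zaxis [-0.002 -0.001 -1.   ] q6 2.47 turn 0 d [ 0.1333  0.5225 -0.    ] tcp [0.4589 0.336  0.1991]
0.19874273650123614 [0.13829908 0.20890328 0.22737115 0.23318529 0.2375046 ]
```

shift_gripper:
  plan: {"segments":[[0.02,0,0,0,-0.06],[0.02,0,0,0,-0.058],[0.02,0.0055,0.0411,0,0],[0.02,0.0055,0.0411,0,0],[0.02,0.0055,0.0411,0,0],[0.02,0.0055,0.0411,0,0],[0.02,0.0055,0.0411,0,0],[0.02,0.0055,0.0411,0,0],[0.02,0.0055,0.0411,0,0],[0.02,0.0055,0.0411,0,0],[0.02,0.0055,0.0411,0,0],[0.02,0.0055,0.0411,0,0],[0.02,0.0055,0.0411,0,0],[0.02,0.0055,0.0411,0,0],[0.02,0.0055,0.0411,0,0],[0.02,0,0,0,0],[0.02,0,0,0,0]]}

```text
t: 15.25
tool_pos: [0.4006, -0.1996, 0.1993]
orientation: [-3.117, 0.382, 0.004]
force: [-0.4, -0.3, -1.6]
opening: 0.0238
gripper_force: 20.0
```

```bash
python3 - <<'E'
from h import *
c=snap('wrist','w_phot2');P=cloud(c)
C=(.6205,-.3152)
rect(P,.008,.021,C,.12)
for lo,hi in[(.07,.11)]: 
  rect(P,lo,hi,(.695,-.334),.05); rect(P,lo,hi,(.549,-.2975),.045)
s=sensors.read_state()['tool_pos']
m=(np.hypot(P[...,0]-s[0],P[...,1]-s[1])<.03); q=P[m]; print(s, np.histogram(q[:,2],bins=np.arange(.1,.26,.01)))
t=load('top0');Pt=cloud(t);rect(Pt,.07,.11,(.695,-.334),.05); rect(Pt,.07,.11,(.549,-.2975),.045);rect(Pt,.008,.021,C,.12)
plan([.6205,-.3152,.20],76.2)
cv2.imwrite('pics/held.png',c['image'][:,:,::-1])
E
```

```text
1389 z 0.0115 c [ 540.9 -295.4] size [64.  43.3] ang 75.9
0 z nan c [0. 0.] size [0. 0.] ang 0.0
1820 z 0.0949 c [ 531.3 -292.9] size [40.6 25.4] ang 74.1
[ 0.40090347 -0.19877136  0.19945647] (array([   0,    0,    0,   83,  144,  165,  186,  343,  588,  935, 1156,
       2332,  826,  609,  505]), array([0.1 , 0.11, 0.12, 0.13, 0.14, 0.15, 0.16, 0.17, 0.18, 0.19, 0.2 ,
       0.21, 0.22, 0.23, 0.24, 0.25]))
302 z 0.0961 c [ 693.1 -333.1] size [44.2 60.9] ang 76.0
269 z 0.093 c [ 547.9 -298.8] size [41.5 61.3] ang 75.3
791 z 0.012 c [ 625.8 -303.4] size [211. 157.] ang 25.0
tooly -103.9 zaxis [-0.002  0.002 -1.   ] q6 1.24 turn -0.001 d [ 0.241   0.0607 -0.0012] tcp [ 0.4009 -0.1988  0.1995]
  return _methods._mean(a, axis=axis, dtype=dtype,
  ret = ret.dtype.type(ret / rcount)
```

View pics/held.png

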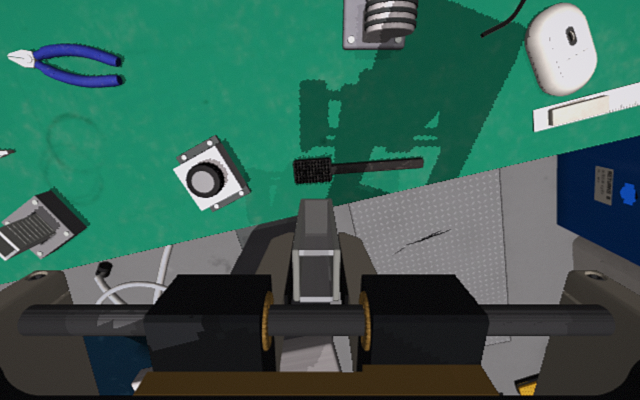

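The cell is held upright between the fingers at (316,265), and the seated cap is visible at (207,180). Next: move over the gap, then lower.

shift_gripper:
  plan: {"segments":[[0.02,0.0402,0.0101,0,0],[0.02,0.0402,0.0101,0,0],[0.02,0.0402,0.0101,0,0],[0.02,0.0402,0.0101,0,0],[0.02,0.0402,0.0101,0,0],[0.02,0.04,0.0102,0,0],[0.02,0,0,0,0],[0.02,0,0,0,0],[0.02,0,0,0,0]]}

```text
t: 16.2
tool_pos: [0.621, -0.3142, 0.2007]
orientation: [-3.119, 0.375, 0.001]
force: [-1.0, -0.5, -0.6]
opening: 0.0237
gripper_force: 20.0
```

```bash
python3 - <<'E'
from h import *
plan([.6205,-.3152,.1140],76.2)
E
```

```text
tooly -103.7 zaxis [-0.001  0.001 -1.   ] q6 1.27 turn 0.001 d [-0.0002  0.0011  0.0867] tcp [ 0.621  -0.3142  0.2007]
```

shift_gripper:
  plan: {"segments":[[0.02,0,0.0006,0.02,0],[0.02,0,0,0.02,0],[0.02,0,0,0.02,0],[0.02,0,0,0.015,0],[0.02,0,0,0.0105,0],[0.02,0,0,0,0],[0.02,0,0,0,0],[0.02,0,0,0,0]]}

```text
t: 17.0
tool_pos: [0.6217, -0.3169, 0.1169]
orientation: [3.118, -0.378, 0.003]
force: [0.1, -0.2, -1.1]
opening: 0.024
gripper_force: 20.0
```

```bash
python3 - <<'E'
from h import *
plan([.6205,-.3152,.1140],76.2)
c=snap('scene','s_end'); im=c['image'][120:200,330:430,::-1]
cv2.imwrite('pics/s_end_c.png',cv2.resize(im,None,fx=7,fy=7,interpolation=cv2.INTER_CUBIC))
w=cloud(snap('wrist','w_end')); rect(w,.12,.145,(.6205,-.3152),.022)
E
```

```text
tooly -103.8 zaxis [ 0.002 -0.001 -1.   ] q6 1.27 turn -0.0 d [-0.0016 -0.0014  0.0029] tcp [ 0.6217 -0.3169  0.1169]
3102 z 0.1346 c [ 621.4 -315.5] size [39.1 31.5] ang 76.5
```

View pics/s_end_c.png

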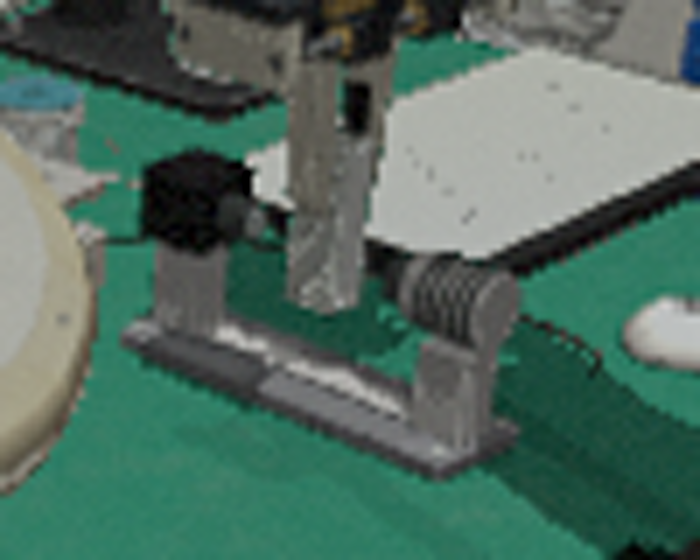

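The cell hangs midway between the detector nose (255,220) and lamp nose (385,270), clear of both. A settling check before hand-in:

shift_gripper:
  plan: {"segments":[[0.02,0,0,0.001,0],[0.02,0,0,0,0],[0.02,0,0,0,0],[0.02,0,0,0,0],[0.02,0,0,0,0]]}

```text
t: 17.6
tool_pos: [0.6209, -0.3165, 0.1142]
orientation: [-3.119, 0.378, 0.0]
force: [0.1, 0.5, -0.8]
opening: 0.0237
gripper_force: 20.0
```

shift_gripper:
  plan: {"segments":[[0.02,0,0,0,0],[0.02,0,0,0,0]]}
  lines: "2,2"

```text
tool_pos: [0.621, -0.3165, 0.1142]
```

shift_gripper:
  plan: {"segments":[[0.02,0,0,0,0],[0.02,0,0,0,0]]}
  lines: "2,2"

```text
tool_pos: [0.621, -0.3165, 0.1143]
```

```bash
python3 - <<'E'
from h import *
P=cloud(snap('wrist','w_end2'))
d=np.array([np.cos(np.radians(-13.8)),np.sin(np.radians(-13.8))])
q=P.reshape(-1,3); r=(q[:,:2]-[.6205,-.3152])@np.c_[d,[-d[1],d[0]]]
m=(abs(r[:,1])<8)&(abs(r[:,0]-.0135)<.004)&(abs(r[:,1])<.008)&(q[:,2]>.1); print('rim z',np.percentile(q[m][:,2],[5,50,95]),m.sum())
E
```

```text
rim z [0.10304533 0.12267076 0.13358858] 939
```

```bash
python3 -c "
from plant import robot
print(robot.close_job())"
```

```text
the job is handed in; nothing more can be done
None
```

I seated the cap flat in the holder and handed the job in with the gripper holding the tall cell upright in the beam. By my measurements both are within tolerance, but the hand-in returned no verdict.

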